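Nest the loose mixing cup onto the stack in the bench cup rack

ROBOT

A 6-joint arm with a two-finger parallel gripper is mounted at the origin on a cart in front of the work surface, level with it; the furniture and walls round the work are solid. World frame = base frame: x ahead of the robot, y to its left, z up, the work surface at z = 0. Lengths are in m, angles in rad, forces in N, time in s.
With the tool pointing down it reaches from about 0.3 to 0.875 m from the base axis. Payload 6.4 kg.
Tool frame: the origin (TCP) lies between the finger pads; the fingertips stand 8 mm ahead of it and the grasp point (between the pads) lies 11 mm behind it (ctrl.finger_overhang is the distance from the TCP to the fingertips, in m); z points along the fingers, y is the line along which they close (so a half turn about z gives the same grasp; the last joint's range is limited). The gripper opens to 85 mm and grips with 20 to 120 N. Pads are 22 mm wide; open, the fingers measure 114 mm over their backs; the gripper's body (76 mm by 85 mm) begins 54 mm behind the grasp point. The pads swing forward as they close: fully open they stand 13 mm farther back than shut.
Start: joints at [-0.206, 0.181, 1.607, -0, 1.354, -0.206], TCP at [0.575, 0, 0.204] pointing down, gripper open.
Joint ranges: [-2.99, 2.99], [-0.89, 2.07], [0.3, 2.58], [-1.14, 4.28], [0, 2.63], [-3.12, 3.12]. Speed limits (rad/s): [2.57, 2.57, 3.01, 3.14, 3.14, 3.14].

INTERFACE

Orientations are given as a unit quaternion [w, x, y, z].
In Python, from bench import ctrl, camera gives the robot as it stands.
- The arm moves only by the shell command python3 -m pendant 'ROWS' [OPENING]. ROWS is JSON, a list of rows, each a list of 6 numbers: the shift along the world's x, y, z normalised to -1 to 1, where 1 is 200 mm, then the turn, a rotation vector about the world's x, y, z normalised to -1 to 1, where 1 is pi/2 rad. In form: [[dx, dy, dz, rx, ry, rz], ...]. A call has exactly 10 rows; each row shifts and turns the commanded pose from where the row before left it; what a row does not reach is not made up. A row lasts 1/8 s, in which the tool goes at most 62.5 mm and 10.7 degrees, less where a joint would pass 70% of its speed; a pose out of reach is approached as far as the arm can. A call with a number of a shift or a turn outside -1 to 1 is refused whole. A call with a gripper value outside its range is refused whole. OPENING is the opening, from -1 (shut) to 1 (fully open), set as the call begins (- or left out, the last holds). The fingers move at their own pace and stop on an object; the grip force is fixed at half the most. Time passes only in rows, so rows that do not move let the fingers close, or fill a call up. It gives the time, the measured TCP pose, the force, the opening and the grip force at its end, in the units of the state.
- ctrl.get_obs(): the state, without advancing time (a new reading comes with each control period).
- camera(name): name is "scene" or "side" or "wrist"; returns a dict with "color" (480x640x3 uint8, blue, green, red), "fx", "fy", "cx", "cy" (pixels), "xyz" and "rotation" of the camera in the world; the wrist camera has in their place "hand_eye" (4x4, takes a point from camera to tool coordinates, whose origin is the TCP and whose axes are the flange's). Camera axes: x right, y down, z forward; pixel columns grow to the right and rows downward; lengths in m; the calibration is good to about 2 mm. The wrist camera is an equidistant fisheye: a pixel r from the principal point sees the ray r / f radians off the axis. A picture is of the moment at which its call begins: read the wrist's pose just before it. There is no depth.
- ctrl.hand_in(): hands the job in; it is judged then, once.
The state is a dict: "time_s": time; "q": joint angles; "dq": joint speeds; "joint_efforts": joint torques, N m; "eef_pos": TCP position; "eef_rot": TCP orientation; "wrist_force": force on the tool from outside, world axes, zero at the start; "torque": the same for the moment, N m; "opening": opening from 0.0 (shut) to 1.0 (fully open); "grasp_force": force on a finger pad.
Only numpy, scipy, OpenCV 4.12 (cv2) and the standard library are available. Lean on these libraries where they do the work, as an engineer would, in place of code of your own. Each camera call takes 0.05 s, during which the arm holds its last target. There are 200 camera calls.

TASK

The tapered mixing cups are kept nested, lying in the V-shaped cup rack. Push the one loose cup along the trough so that it slides over the end of the nested stack, and carry on until the stack rests against the rack's end plate and the cup is nested home on it. Use only a light push (under 20 N) and stop when you feel it seat, so that the cups do not jam; leave the bottle, the vial and the wipes where they are.

Things in the scene. Friction and masses are not known exactly. Their poses are not given: they have to be found in the camera images.
- rack: Cup rack, fixed to the bench: a straight 400 mm trough of aluminium sheet folded to an open 90 degree V, on two black saddles. Origin on the bench under the trough's middle; y along the trough towards the end plate, z up. The V's inner corner is 14 mm above the bench, its upper edges 55 mm above it and 41 mm to either side (x). The -y end is open; an upright plate 92 mm wide, 94 mm high closes the +y end.
- rack_stop (a point): Point on the inner face of the rack's end plate, 200 mm along y from the rack's origin, at the height of the stack's axis (65 mm above the bench).
- cup: The loose white tapered plastic cup, lying on its side in the trough, mouth to the stack, axis 8 degrees from level (base low). 75 mm long, 72 mm across the mouth, 56 mm across the flat closed base, wall 2.5 mm, about 50 g. Origin: centre of the base's outer face, 54 mm above the bench, rising to 65 mm as the cup lines up with the stack; y from base to mouth. It may roll about y.
- cup_mouth (a point): Centre of the loose cup's open mouth, 75 mm along y from its base. The plastic is smooth (friction about 0.25): sliding the cup alone takes under 1.5 N; entering over the stack's base, lining up and sliding the stack along take 1 to 4 N.
- stack: Five such cups nested tightly, behaving as one loose part of about 250 g, 169 mm long, lying level in the trough, mouths towards the end plate and starting 6 to 31 mm short of it. Origin: centre of the 56 mm flat base at the end towards the loose cup, 65 mm above the bench; y towards the mouths. At the plate the origin is 169 mm from it.
- stack_end (a point): The same point as the stack's origin. The loose cup goes mouth first over this base and is nested home when its own base is about 24 mm from this point. With the stack at the plate the taper then tightens by about 5 N for every further millimetre: 5 to 12 N seats it; closer than 19 mm the cups are jammed.
- solvent_bottle: Blue solvent bottle with a black cap, 64 mm across, 109 mm tall, standing behind the rack. Origin under its centre. Leave it alone.
- vial: Brown sample vial with a black cap, 25 mm across, 51 mm tall, standing behind the rack. Origin under its centre. Leave it alone.
- wipes: White stack of wipes, 65 x 111 x 19 mm, lying in front of the rack. Origin under its centre. Leave it alone.
Not all that is in view belongs to the job. What is shaped like the cup but orange is not meant.

How it is judged:
At the end, for the whole second after the job is handed in: the loose cup sits over the end of the stack, nested home but not jammed (base to base between 19 and 27 mm) and in line with it (within 3 degrees); the stack is within 4 mm of the end plate; both lie still (y of cup in the frame of stack between -0.027 and -0.019 m and angle between the y axis of cup and the y axis of stack, either way round below 0.05 rad and y of stack in the frame of rack above 0.0266 m and linear speed of each of cup, stack below 0.01 m/s); the robot touches nothing.
It fails at once if the cup is pushed with more than 20 N (contact force between any of the fingers, the arm and cup above 20 N).
It fails at once if the bottle, the vial or the wipes are moved more than 20 mm (distance of any of solvent_bottle, vial, wipes from where it was at the start of the episode above 0.02 m).
It also fails if it takes over 32 s, if anything falls off the work surface, if the arm or the gripper's body presses on something with over 40 N, if the wrist force passes 120 N, or if a joint passes its speed limit or range.

## Working session

There is one attempt and no reset: what is moved stays moved. The work goes in short steps, Python scripts to look and compute and a shell command to move; the robot and the scene stay as the last step left them, time stands still between calls to the robot, and variables do not carry over. Pictures are saved under pics/ and viewed, at most 10 in all, crops included, and the job is handed in when it is done.

```bash
mkdir -p pics; ls; python3 - <<'E'
from bench import ctrl,camera
import cv2,numpy as np
for n in("scene","side"):
    c=camera(n);cv2.imwrite(f"pics/{n}0.png",c["color"])
    print(n,{k:np.round(v,4).tolist() for k,v in c.items() if k!="color"})
o=ctrl.get_obs();print(o)
E
```

```text
pics
scene {'fx': 460.6832, 'fy': 460.6832, 'cx': 315.4634, 'cy': 238.6779, 'xyz': [-0.0195, -0.6178, 0.642], 'rotation': [-0.4306, 0.8255, -0.3231, 0.1691]}
side {'fx': 505.6441, 'fy': 505.6441, 'cx': 312.3162, 'cy': 228.3731, 'xyz': [0.303, -0.9081, 0.4974], 'rotation': [-0.5277, 0.8395, -0.1046, 0.0764]}
{'time_s': 0.1, 'q': array([-2.06306984e-01,  1.81484131e-01,  1.60790407e+00,  1.79559921e-05,
        1.35382244e+00, -2.06314325e-01]), 'dq': array([-0.00088627, -0.00144099, -0.00269276, -0.00145585,  0.00231882,
        0.00054054]), 'joint_efforts': array([-2.02498759e-04, -4.45872438e+01, -3.52238703e+01, -4.27332343e-04,
        4.16999465e-03,  3.20961749e-05]), 'eef_pos': array([5.74454687e-01, 1.33824141e-04, 2.02766421e-01]), 'eef_rot': array([-6.81894942e-04,  7.07105326e-01,  7.07107773e-01, -4.35393772e-04]), 'wrist_force': array([-0.81604592, -0.59061178,  0.01173927]), 'torque': array([ 0.01595357,  0.10391684, -0.02546893]), 'grasp_force': 0.0, 'opening': 0.9990542015592354}
```

View pics/scene0.png

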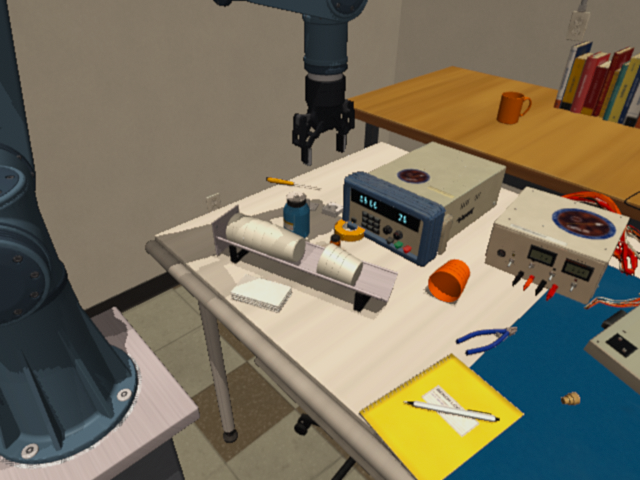

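View pics/side0.png

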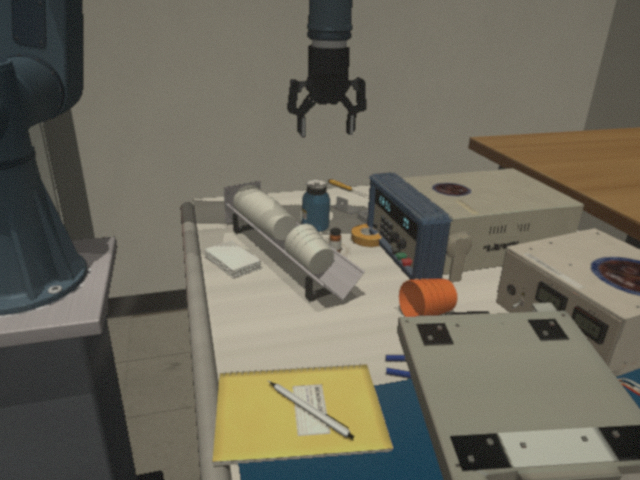

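The scene view shows the rack running from its end plate at (225,228) to the open end at (385,290). The stack is at (265,240), the loose white cup at (340,263), the bottle at (297,215), and the wipes at (262,293). Cup candidates are the white one in the trough at (340,263) scene / (308,248) side, and the orange one on the bench at (450,280) / (428,297). The white one fits, since it is white and lies in the trough with its mouth to the stack. I'll confirm in an enlarged crop.

```bash
python3 - <<'E'
import cv2
a=cv2.imread("pics/scene0.png")[195:325,200:410];b=cv2.imread("pics/side0.png")[170:310,200:380]
cv2.imwrite("pics/c1.png",cv2.resize(a,None,fx=3.8,fy=3.8,interpolation=2))
cv2.imwrite("pics/c2.png",cv2.resize(b,None,fx=4,fy=4,interpolation=2))
E
```

```text
(no output)
```

View pics/c1.png

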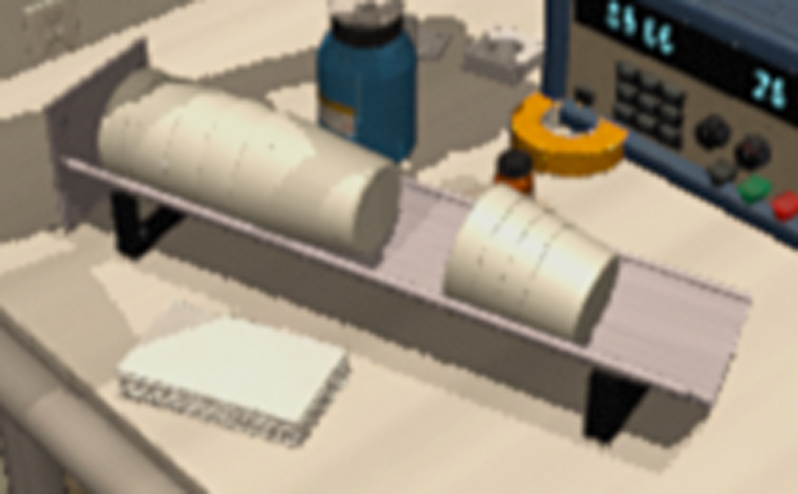

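View pics/c2.png

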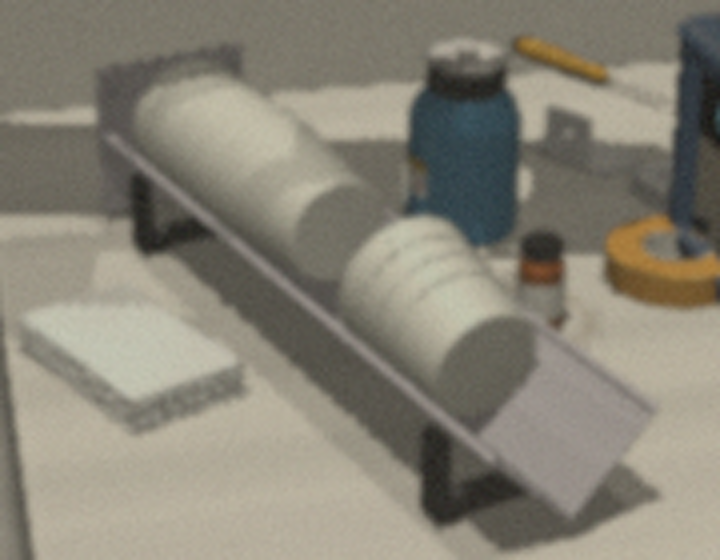

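The crops confirm that the white cup in the trough is the one meant. Its flat base, at (487,368) in the side crop, faces the open end, and its mouth faces the stack base at (345,232). Next I cast the rays.

```bash
cat >h.py <<'E'
import numpy as np
from scipy.spatial.transform import Rotation as R
C={"scene":(460.6832,315.4634,238.6779,[-0.0195,-0.6178,0.642],[-0.4306,0.8255,-0.3231,0.1691]),
"side":(505.6441,312.3162,228.3731,[0.303,-0.9081,0.4974],[-0.5277,0.8395,-0.1046,0.0764])}
def ray(n,u,v):
    f,cx,cy,p,q=C[n];d=R.from_quat(q,scalar_first=True).apply([(u-cx)/f,(v-cy)/f,1]);return np.array(p),d/np.linalg.norm(d)
def onz(n,u,v,z):
    p,d=ray(n,u,v);return (p+d*(z-p[2])/d[2]).round(4)
def tri(a,b):
    (p,d),(q,e)=ray("scene",*a),ray("side",*b)
    s=np.linalg.lstsq(np.c_[d,-e],q-p,rcond=None)[0];x,y=p+s[0]*d,q+s[1]*e;return ((x+y)/2).round(4),np.linalg.norm(x-y).round(4)
E
python3 - <<'E'
from h import *
s=lambda u,v:(200+u/3.8,195+v/3.8); t=lambda u,v:(200+u/4,170+v/4)
for n,a,z in[("far tip",s(748,298),.055),("corner",s(712,402),.014),("nearplate",s(65,160),.055)]:print("scene",n,onz("scene",*a,z))
for n,a,z in[("near tip",t(492,460),.055),("far tip",t(655,408),.055),("corner",t(573,515),.014),("nearplate",t(110,135),.055)]:print("side",n,onz("side",*a,z))
print("fartip",tri(s(748,298),t(655,408)),"corner",tri(s(712,402),t(573,515)),"nearplate",tri(s(65,160),t(110,135)))
print("base",tri(s(597,297),t(487,368)),onz("side",*t(487,368),.054),"stack",tri(s(378,213),t(345,232)),onz("side",*t(345,232),.065))
for a in[t(492,460),t(573,515),t(655,408)]:pass
print("bottle",onz("side",*t(465,240),0),"vial",onz("side",*t(542,320),0))
E
```

```text
scene far tip [ 0.59   -0.2008  0.055 ]
scene corner [ 0.5509 -0.2137  0.014 ]
scene nearplate [0.3951 0.1536 0.055 ]
side near tip [ 0.5096 -0.2284  0.055 ]
side far tip [ 0.5897 -0.2039  0.055 ]
side corner [ 0.5505 -0.2161  0.014 ]
side nearplate [0.395  0.1496 0.055 ]
fartip (array([ 0.5916, -0.1997,  0.0528]), np.float64(0.001)) corner (array([ 0.5518, -0.213 ,  0.0123]), np.float64(0.001)) nearplate (array([0.3958, 0.1554, 0.0531]), np.float64(0.0012))
base (array([ 0.5321, -0.1455,  0.052 ]), np.float64(0.0041)) [ 0.5291 -0.1521  0.054 ] stack (array([ 0.4934, -0.0146,  0.0598]), np.float64(0.0025)) [ 0.4922 -0.023   0.065 ]
bottle [0.5847 0.0848 0.    ] vial [ 0.5987 -0.0173  0.    ]
```

Rack yaw is about 16.9°, with its origin at about (0.492,-0.024). In the rack frame the cup base is at y≈-0.133 and the stack end at about 0.001. I'll place shut fingers behind the base, with the tips leaning 20° forward.

```bash
python3 -m pendant '[[-0.035,-0.2575,0,0,0,0.094],[-0.035,-0.2575,0,0,0,0.094],[-0.035,-0.2575,0,0.106,0.032,0],[-0.035,-0.2575,0,0.106,0.032,0],[0,0,-0.245,0,0,0],[0,0,-0.245,0,0,0],[0,0,-0.245,0,0,0],[0,0,0,0,0,0],[0,0,0,0,0,0],[0,0,0,0,0,0]]' -1
python3 - <<'E'
from bench import camera
import cv2
c=camera("side")["color"];cv2.imwrite("pics/s1.png",cv2.resize(c[130:330,190:420],None,fx=3,fy=3,interpolation=2))
E
```

```text
time_s: 1.35
eef_pos: [0.5487, -0.2071, 0.0593]
eef_rot: [-0.137, 0.586, 0.792, 0.103]
wrist_force: [0.4, 0.5, 0.5]
opening: 0.002
grasp_force: 0.0
```

View pics/s1.png

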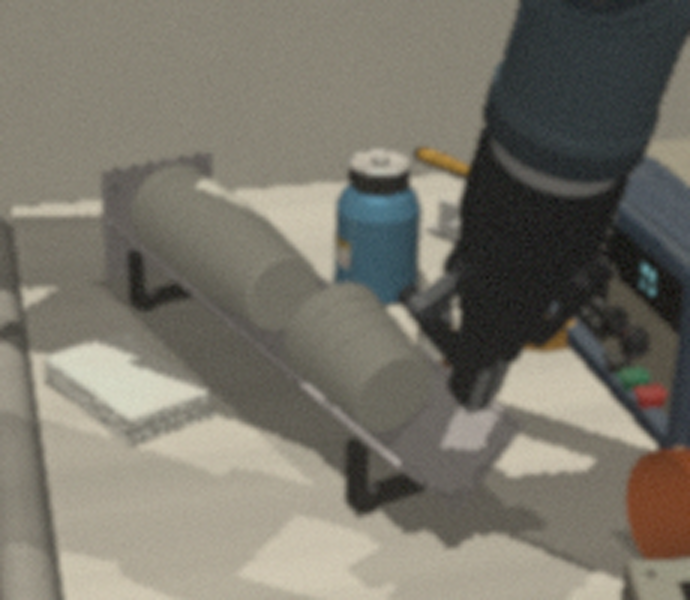

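The tip appears a bit off the cup's axis, at about (475,405) in the crop, with the cup base at (393,395). I'll check where it should project.

```bash
cat >>h.py <<'E'
def proj(n,P):
    f,cx,cy,p,q=C[n];v=R.from_quat(q,scalar_first=True).inv().apply(np.array(P)-p);return (v[:2]/v[2]*f+[cx,cy]).round(1)
E
python3 - <<'E'
from h import *
from bench import ctrl,camera
import cv2
o=ctrl.get_obs();M=R.from_quat(o["eef_rot"],scalar_first=True);t=o["eef_pos"]+M.apply([0,0,.008])
print(M.as_matrix().round(3),"tip",t,proj("side",t),proj("scene",t),"side crop",(proj("side",t)-[190,130])*3)
g=o["eef_pos"]+M.apply([0,0,-.011]);print((proj("side",g)-[190,130])*3)
c=camera("scene")["color"][170:330,250:430].copy()
for P in(t,g):
    u,v=proj("scene",P)-[250,170];cv2.drawMarker(c,(int(u),int(v)),(0,0,255),0,5)
cv2.imwrite("pics/s2.png",cv2.resize(c,None,fx=3.7,fy=3.7,interpolation=2))
E
```

```text
[[-0.275  0.957 -0.095]
 [ 0.9    0.291  0.324]
 [ 0.337  0.003 -0.941]] tip [ 0.54777425 -0.20439792  0.05158444] [340.6 276.7] [384.4 284.9] side crop [451.8 440.1]
[459.6 417.9]
```

View pics/s2.png

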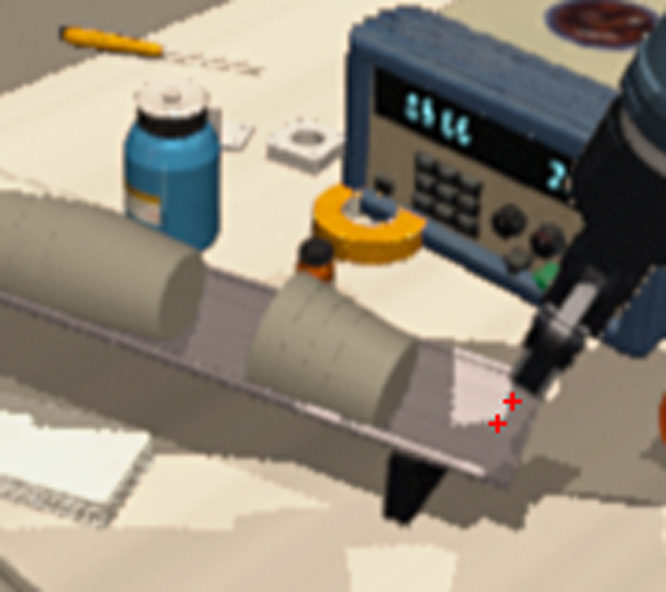

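```bash
python3 - <<'E'
from h import *
from bench import ctrl,camera
import cv2
print(ctrl.finger_overhang,tri((393.2,275.4),(348.3,266)))
o=ctrl.get_obs();print(o["time_s"],o["eef_pos"],o["dq"].round(3))
M=R.from_quat(o["eef_rot"],scalar_first=True);print(M.inv().apply(tri((393.2,275.4),(348.3,266))[0]-o["eef_pos"]))
a=camera("side")["color"];b=camera("scene")["color"]
A=cv2.resize(a[220:310,290:390],None,fx=4,fy=4,interpolation=2);B=cv2.resize(b[220:310,340:440],None,fx=4,fy=4,interpolation=2)
cv2.imwrite("pics/s3.png",np.hstack([A,B]))
E
```

```text
0.008 (array([ 0.5563, -0.2163,  0.0781]), np.float64(0.0001))
1.45 [ 0.54830667 -0.20678839  0.05879312] [-0.001  0.007  0.01   0.001 -0.004 -0.001]
[-0.00423694  0.0049343  -0.02201864]
```

View pics/s3.png

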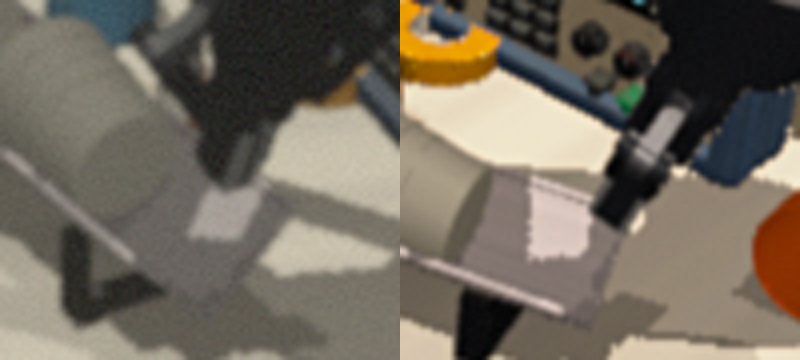

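```bash
python3 - <<'E'
from h import *
for z in(.195,.208):print(z,[proj(n,(x,0,z)) for n in("side","scene") for x in(.532,.617)])
print("obs side (303,135)(352,133); scene (306,162)(342,151)",tri((306,162),(303,135)),tri((342,151),(352,133)))
E
```

```text
0.195 [array([303.6, 160.2]), array([345.5, 157.5]), array([308., 186.]), array([337.6, 173.1])]
0.208 [array([303.7, 153.7]), array([345.8, 151.1]), array([307.9, 180.3]), array([337.8, 167.5])]
obs side (303,135)(352,133); scene (306,162)(342,151) (array([0.5326, 0.0065, 0.2442]), np.float64(0.003)) (array([ 0.6273, -0.0009,  0.2433]), np.float64(0.0009))
```

Triangulation puts the visible fingertips about 25–30 mm farther back than the stated overhang. I'll lower by 15 mm, which clears the trough and meets the base under either reading, then approach gently and look again.

```bash
python3 -m pendant '[[-0.0144,-0.0044,-0.075,0,0,0],[0,0,0,0,0,0],[-0.0145,0.0478,0,0,0,0],[-0.0145,0.0478,0,0,0,0],[-0.0145,0.0478,0,0,0,0],[-0.0145,0.0478,0,0,0,0],[-0.0073,0.0239,0,0,0,0],[-0.0073,0.0239,0,0,0,0],[0,0,0,0,0,0],[0,0,0,0,0,0]]'
python3 - <<'E'
from h import *
from bench import camera,ctrl
import cv2
a=camera("side")["color"];b=camera("scene")["color"]
A=cv2.resize(a[200:310,260:360],None,fx=4,fy=4,interpolation=2);B=cv2.resize(b[200:310,300:400],None,fx=4,fy=4,interpolation=2)
cv2.imwrite("pics/s4.png",np.hstack([A,B]));print(ctrl.get_obs()["wrist_force"])
E
```

```text
time_s: 2.8
eef_pos: [0.5297, -0.1594, 0.0416]
eef_rot: [-0.139, 0.586, 0.791, 0.103]
wrist_force: [-0.1, 0.0, -0.3]
opening: -0.001
grasp_force: 0.0
[ 0.60486363 -0.01078108 -0.53702999]
```

View pics/s4.png

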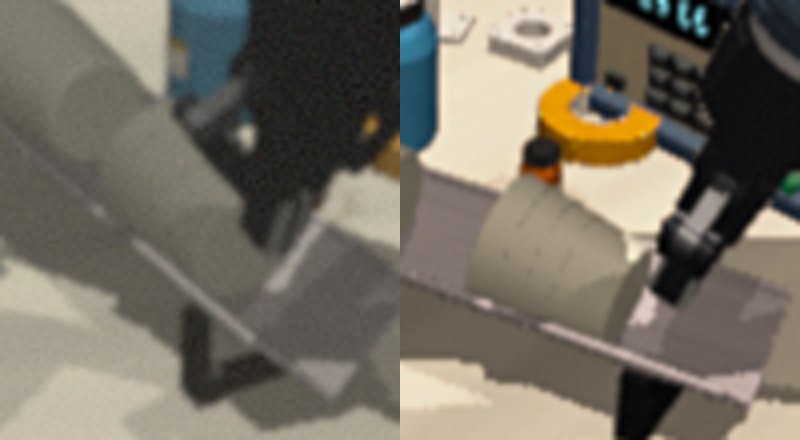

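The tips are at about (670,298) in the right panel, 10 mm or so short of the base edge at (633,290) and about mid-height. There is no contact yet. I'll push slowly.

```bash
python3 -m pendant '[[-0.0087,0.0287,0,0,0,0],[-0.0087,0.0287,0,0,0,0],[-0.0087,0.0287,0,0,0,0],[-0.0087,0.0287,0,0,0,0],[-0.0087,0.0287,0,0,0,0],[-0.0087,0.0287,0,0,0,0],[-0.0087,0.0287,0,0,0,0],[-0.0087,0.0287,0,0,0,0],[-0.0087,0.0287,0,0,0,0],[-0.0087,0.0287,0,0,0,0]]'
```

```text
time_s: 4.15
eef_pos: [0.5121, -0.1013, 0.0416]
eef_rot: [-0.139, 0.586, 0.791, 0.103]
wrist_force: [0.1, 0.4, 0.1]
opening: 0.002
grasp_force: 0.1
```

```bash
python3 - <<'E'
from h import *
from bench import camera,ctrl
import cv2
a=camera("side")["color"];b=camera("scene")["color"]
A=cv2.resize(a[190:300,240:340],None,fx=4,fy=4,interpolation=2);B=cv2.resize(b[200:310,260:360],None,fx=4,fy=4,interpolation=2)
cv2.imwrite("pics/s5.png",np.hstack([A,B]));o=ctrl.get_obs();print(o["wrist_force"],o["eef_pos"])
E
```

```text
[ 0.20453074  0.91688021 -0.05348333] [ 0.51188157 -0.10090508  0.04154105]
```

View pics/s5.png

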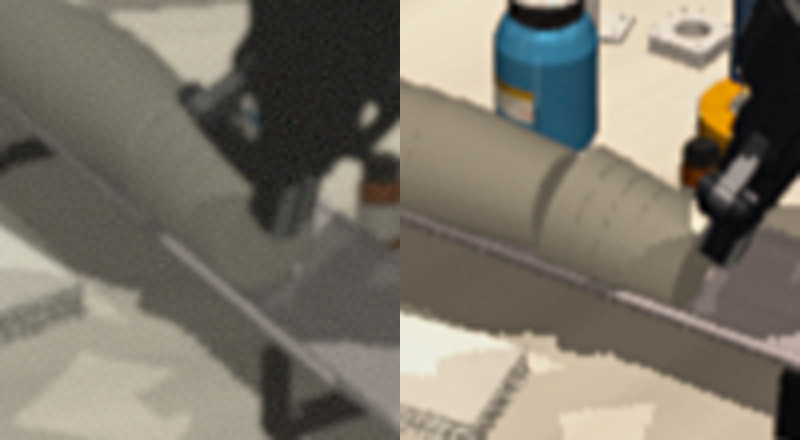

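The cup has moved with the fingers, and its mouth at (555,190) in the right panel is reaching the stack's end. The force is still under 1 N, so I'll continue.

```bash
python3 -m pendant '[[-0.0087,0.0287,0,0,0,0],[-0.0087,0.0287,0,0,0,0],[-0.0087,0.0287,0,0,0,0],[-0.0087,0.0287,0,0,0,0],[-0.0087,0.0287,0,0,0,0],[-0.0087,0.0287,0,0,0,0],[-0.0087,0.0287,0,0,0,0],[-0.0058,0.0191,0,0,0,0],[-0.0058,0.0191,0,0,0,0],[0,0,0,0,0,0]]'
```

```text
time_s: 5.5
eef_pos: [0.4976, -0.0535, 0.0416]
eef_rot: [-0.139, 0.586, 0.791, 0.103]
wrist_force: [0.4, 1.0, 0.9]
opening: 0.003
grasp_force: 0.0
```

```bash
python3 -m pendant '[[-0.0044,0.0143,0,0,0,0],[-0.0044,0.0143,0,0,0,0],[-0.0044,0.0143,0,0,0,0],[-0.0044,0.0143,0,0,0,0],[-0.0044,0.0143,0,0,0,0],[-0.0044,0.0143,0,0,0,0],[-0.0044,0.0143,0,0,0,0],[-0.0044,0.0143,0,0,0,0],[0,0,0,0,0,0],[0,0,0,0,0,0]]'
python3 - <<'E'
from bench import ctrl,camera
import cv2,numpy as np
o=ctrl.get_obs();print(o["wrist_force"],o["eef_pos"])
cv2.imwrite("pics/s6.png",camera("scene")["color"]);cv2.imwrite("pics/d6.png",camera("side")["color"])
E
```

```text
time_s: 6.75
eef_pos: [0.4904, -0.0306, 0.0415]
eef_rot: [-0.139, 0.586, 0.791, 0.103]
wrist_force: [0.4, 0.1, -0.1]
opening: -0.0
grasp_force: 0.0
[ 0.38009751  0.11505956 -0.12451017] [ 0.49037667 -0.03063634  0.0414632 ]
```

```bash
python3 -m pendant '[[-0.0029,0.0096,0,0,0,0],[-0.0029,0.0096,0,0,0,0],[-0.0029,0.0096,0,0,0,0],[0,0,0,0,0,0],[0,0,0,0,0,0],[0,0,0,0,0,0],[0,0,0,0,0,0],[0,0,0,0,0,0],[0,0,0,0,0,0],[0,0,0,0,0,0]]'
```

```text
time_s: 8.1
eef_pos: [0.4889, -0.0252, 0.0416]
eef_rot: [-0.139, 0.586, 0.791, 0.103]
wrist_force: [-0.1, 0.4, 0.4]
opening: 0.001
grasp_force: 0.0
```

```bash
python3 -m pendant '[[-0.0029,0.0096,0,0,0,0],[-0.0015,0.0048,0,0,0,0],[0,0,0,0,0,0],[0,0,0,0,0,0],[0,0,0,0,0,0],[0,0,0,0,0,0],[0,0,0,0,0,0],[0,0,0,0,0,0],[0,0,0,0,0,0],[0,0,0,0,0,0]]'
```

```text
time_s: 9.35
eef_pos: [0.4881, -0.0224, 0.0416]
eef_rot: [-0.139, 0.586, 0.791, 0.103]
wrist_force: [0.9, -1.4, 1.3]
opening: -0.001
grasp_force: 0.7
```

```bash
python3 - <<'E'
from bench import ctrl,camera
import cv2,numpy as np
o=ctrl.get_obs();print(o["wrist_force"],o["torque"],o["eef_pos"])
a=camera("side")["color"];b=camera("scene")["color"]
A=cv2.resize(a[170:280,220:320],None,fx=4,fy=4,interpolation=2);B=cv2.resize(b[190:300,215:315],None,fx=4,fy=4,interpolation=2)
cv2.imwrite("pics/s7.png",np.hstack([A,B]))
E
```

```text
[ 0.86841433 -1.40958552  1.34007022] [-0.25763619 -0.08620928 -0.00915491] [ 0.48806167 -0.02237208  0.04158699]
```

View pics/s7.png

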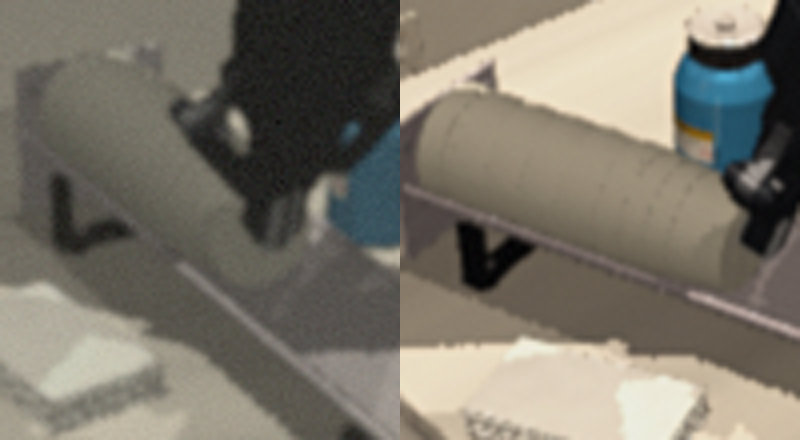

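The picture shows the cup over the stack, lined up, with its base at (740,245) in the right panel. The stack's mouths at (440,130) are close to the plate. The reaction has started at about 2 N, so I go on in small steps.

```bash
python3 -m pendant '[[-0.0015,0.0048,0,0,0,0],[-0.0015,0.0048,0,0,0,0],[0,0,0,0,0,0],[0,0,0,0,0,0],[0,0,0,0,0,0],[0,0,0,0,0,0],[0,0,0,0,0,0],[0,0,0,0,0,0],[0,0,0,0,0,0],[0,0,0,0,0,0]]'
```

```text
time_s: 10.7
eef_pos: [0.4874, -0.0203, 0.0415]
eef_rot: [-0.139, 0.586, 0.791, 0.103]
wrist_force: [0.7, -0.5, 0.0]
opening: 0.002
grasp_force: 0.0
```

```bash
python3 -m pendant '[[-0.0015,0.0048,0,0,0,0],[-0.0015,0.0048,0,0,0,0],[0,0,0,0,0,0],[0,0,0,0,0,0],[0,0,0,0,0,0],[0,0,0,0,0,0],[0,0,0,0,0,0],[0,0,0,0,0,0],[0,0,0,0,0,0],[0,0,0,0,0,0]]'
```

```text
time_s: 11.95
eef_pos: [0.4869, -0.0185, 0.0416]
eef_rot: [-0.139, 0.586, 0.791, 0.103]
wrist_force: [1.5, -1.6, 1.4]
opening: -0.001
grasp_force: 0.8
```

```bash
python3 -m pendant '[[-0.0015,0.0048,0,0,0,0],[-0.0015,0.0048,0,0,0,0],[0,0,0,0,0,0],[0,0,0,0,0,0],[0,0,0,0,0,0],[0,0,0,0,0,0],[0,0,0,0,0,0],[0,0,0,0,0,0],[0,0,0,0,0,0],[0,0,0,0,0,0]]'
```

```text
time_s: 13.2
eef_pos: [0.4863, -0.0166, 0.0416]
eef_rot: [-0.139, 0.586, 0.791, 0.103]
wrist_force: [1.7, -4.5, 1.5]
opening: 0.001
grasp_force: 1.8
```

```bash
python3 -m pendant '[[-0.0015,0.0048,0,0,0,0],[0,0,0,0,0,0],[0,0,0,0,0,0],[0,0,0,0,0,0],[0,0,0,0,0,0],[0,0,0,0,0,0],[0,0,0,0,0,0],[0,0,0,0,0,0],[0,0,0,0,0,0],[0,0,0,0,0,0]]'
```

```text
time_s: 14.45
eef_pos: [0.4862, -0.0158, 0.0417]
eef_rot: [-0.139, 0.586, 0.791, 0.103]
wrist_force: [0.9, -6.0, 2.2]
opening: 0.004
grasp_force: 2.5
```

```bash
python3 -m pendant '[[-0.0015,0.0048,0,0,0,0],[0,0,0,0,0,0],[0,0,0,0,0,0],[0,0,0,0,0,0],[0,0,0,0,0,0],[0,0,0,0,0,0],[0,0,0,0,0,0],[0,0,0,0,0,0],[0,0,0,0,0,0],[0,0,0,0,0,0]]'
python3 - <<'E'
from bench import ctrl,camera
import cv2
cv2.imwrite("pics/s8.png",camera("scene")["color"]);print(ctrl.get_obs()["wrist_force"])
E
```

```text
time_s: 15.7
eef_pos: [0.4862, -0.0155, 0.0418]
eef_rot: [-0.138, 0.587, 0.791, 0.103]
wrist_force: [1.2, -6.6, 2.7]
opening: -0.0
grasp_force: 3.5
[ 0.88718493 -6.27811105  3.43442505]
```

```bash
python3 -m pendant '[[-0.0015,0.0048,0,0,0,0],[0,0,0,0,0,0],[0,0,0,0,0,0],[0,0,0,0,0,0],[0,0,0,0,0,0],[0,0,0,0,0,0],[0,0,0,0,0,0],[0,0,0,0,0,0],[0,0,0,0,0,0],[0,0,0,0,0,0]]'
python3 - <<'E'
from bench import ctrl,camera
import cv2
cv2.imwrite("pics/s9.png",camera("scene")["color"]);cv2.imwrite("pics/d9.png",camera("side")["color"]);print(ctrl.get_obs()["wrist_force"])
a=cv2.imread("pics/s7.png")
E
```

```text
time_s: 17.0
eef_pos: [0.4862, -0.0153, 0.0419]
eef_rot: [-0.137, 0.587, 0.792, 0.103]
wrist_force: [0.9, -9.0, 2.8]
opening: -0.005
grasp_force: 4.6
[ 1.23856829 -9.64631447  2.13812689]
```

The reaction is now about 9 N and the tool no longer advances, so the cup is seated. I'll back away and lift.

```bash
python3 -m pendant '[[0.0145,-0.0478,0,0,0,0],[0.029,-0.0956,0,0,0,0],[0.058,-0.191,0,0,0,0],[0.058,-0.191,0,0,0,0],[0.029,-0.0956,0,0,0,0],[0,0,0.2,0,0,0],[0,0,0.25,0,0,0],[0,0,0.25,0,0,0],[0,0,0,0,0,0],[0,0,0,0,0,0]]'
python3 - <<'E'
from h import *
from bench import ctrl,camera
import cv2
o=ctrl.get_obs();print(o["wrist_force"],o["eef_pos"])
ey=np.array([-.2907,.9568,0]);O=np.array([.4916,-.0242,0])
for n in("scene","side"):
    c=camera(n)["color"];cv2.imwrite(f"pics/f_{n}.png",c)
    ini=cv2.imread(f"pics/{n}0.png")
    # brightness profile along the axis line (z=.065, facing side) before/after, 2 mm steps
    for nm,im in(("before",ini),("after",c)):
        ys=np.arange(-.06,.06,.003);pr=[]
        for y in ys:
            u,v=proj(n,O+ey*y+[0,0,.085]);pr.append(int(im[int(v)-1:int(v)+2,int(u)-1:int(u)+2].mean()))
        print(n,nm,list(zip((ys*1000).astype(int).tolist(),pr)))
E
```

```text
time_s: 18.35
eef_pos: [0.5226, -0.1374, 0.1809]
eef_rot: [-0.139, 0.586, 0.791, 0.103]
wrist_force: [-1.0, 0.1, 0.5]
opening: 0.001
grasp_force: 0.0
[-0.97183643  0.12525315  0.51448574] [ 0.52257584 -0.13743725  0.18091861]
scene before [(-60, 226), (-56, 224), (-53, 202), (-50, 185), (-47, 175), (-44, 167), (-41, 172), (-38, 163), (-35, 168), (-32, 152), (-29, 151), (-26, 149), (-23, 151), (-20, 156), (-17, 150), (-14, 157), (-11, 142), (-8, 123), (-5, 105), (-2, 96), (0, 96), (3, 94), (6, 99), (9, 133), (12, 190), (15, 204), (18, 201), (21, 202), (24, 194), (27, 196), (30, 195), (33, 197), (36, 198), (39, 196), (42, 198), (45, 200), (48, 205), (51, 208), (54, 216), (57, 218)]
scene after [(-60, 104), (-56, 106), (-53, 102), (-50, 103), (-47, 107), (-44, 104), (-41, 106), (-38, 102), (-35, 105), (-32, 102), (-29, 103), (-26, 101), (-23, 103), (-20, 106), (-17, 102), (-14, 106), (-11, 100), (-8, 94), (-5, 88), (-2, 86), (0, 87), (3, 88), (6, 88), (9, 91), (12, 114), (15, 127), (18, 134), (21, 135), (24, 134), (27, 135), (30, 134), (33, 135), (36, 135), (39, 135), (42, 134), (45, 13
[... 263 characters left out ...]
, (-8, 105), (-5, 106), (-2, 105), (0, 105), (3, 107), (6, 109), (9, 127), (12, 142), (15, 152), (18, 163), (21, 165), (24, 160), (27, 160), (30, 158), (33, 158), (36, 158), (39, 158), (42, 158), (45, 158), (48, 158), (51, 160), (54, 163), (57, 167)]
side after [(-60, 94), (-56, 95), (-53, 93), (-50, 92), (-47, 94), (-44, 95), (-41, 96), (-38, 94), (-35, 96), (-32, 99), (-29, 99), (-26, 99), (-23, 99), (-20, 99), (-17, 100), (-14, 100), (-11, 100), (-8, 99), (-5, 101), (-2, 102), (0, 102), (3, 101), (6, 102), (9, 103), (12, 107), (15, 108), (18, 112), (21, 113), (24, 113), (27, 114), (30, 114), (33, 114), (36, 113), (39, 114), (42, 114), (45, 114), (48, 113), (51, 113), (54, 112), (57, 113)]
```

```bash
python3 -c "
from bench import ctrl
print(ctrl.hand_in())"
```

```text
the job is handed in; nothing more can be done
None
```

I pushed the loose cup over the end of the stack until it seated at about 9 N, with the tool no longer advancing. I then backed the arm clear and handed the job in. The hand-in gave no verdict, and I inferred that the stack is against the plate from the force, not from a measured gap.

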